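# Nest the filter parts for inspection

## Task

Put each of the four bright perforated steel filter parts into the low blue-lipped tray that has its shape and size: the wide round sleeve, the slim round sleeve, the square cage and the oblong basket each go to their own tray. Each must stand upright, flat on the floor of its tray inside the lip, and be let go. Leave the amber jar with the orange cap standing where it is.

Things in the scene. Friction and masses are not known exactly. Their poses are not given: they have to be found in the camera images.
- wide_sleeve: Wide perforated steel tube standing on end, open top and bottom: outer diameter 64 mm, height 55 mm, wall 3 mm, about 0.16 kg. Origin: centre of its lower end; z is the tube's axis, up. Other small loose items (yellow tape measure, red magnet, green clamp), all at most 75 mm tall, also lie among the parts and trays; neighbours' centres are at least 115 mm apart.
- slim_sleeve: Slim perforated steel tube standing on end, open top and bottom: outer diameter 36 mm, height 90 mm, wall 3 mm, about 0.12 kg. Origin: centre of its lower end; z is the tube's axis, up.
- square_cage: Perforated steel square tube standing on end, open top and bottom: 50 x 50 mm outside, height 60 mm, wall 3 mm, about 0.16 kg. Origin: centre of its lower end; x and y square to its sides, z up.
- oblong_basket: Perforated steel oblong basket, open top, closed bottom: 90 mm long (x) by 40 mm wide (y) outside, height 50 mm, wall 3 mm, about 0.18 kg. Origin: centre of its underside; z up.
- wide_nest: Fixed low tray, blue lip and white floor, round, 80 mm inside and 88 mm outside diameter, the only such one. Its inside is 8 mm larger all round than the wide sleeve; floor 4 mm above the bench, lip 4 mm thick with its top 10 mm above the bench. Origin: centre of its underside, on the bench; z up.
- slim_nest: Fixed low tray, blue lip and white floor, round, 52 mm inside and 60 mm outside diameter, the only such one. Its inside is 8 mm larger all round than the slim sleeve; floor 4 mm above the bench, lip 4 mm thick with its top 10 mm above the bench. Origin: centre of its underside, on the bench; z up.
- square_nest: Fixed low tray, blue lip and white floor, square, 66 x 66 mm inside and 74 x 74 mm outside, the only such one. Its inside is 8 mm larger all round than the square cage; floor 4 mm above the bench, lip 4 mm thick with its top 10 mm above the bench. Origin: centre of its underside, on the bench; z up; x and y square to its sides.
- oblong_nest: Fixed low tray, blue lip and white floor, oblong, 106 (x) by 56 (y) mm inside and 114 by 64 mm outside, the only such one. Its inside is 8 mm larger all round than the oblong basket; floor 4 mm above the bench, lip 4 mm thick with its top 10 mm above the bench. Origin: centre of its underside, on the bench; z up; x along its length.
- jar: Amber glass jar with an orange cap, 52 mm diameter, 70 mm tall, 0.35 kg, standing loose among the parts; to be left alone. Origin: centre of its underside; z up.
There are look-alikes about, which are no part of the job. Leave any black look-alike of the slim_nest alone.

How it is judged:
By the outcome, as a careful person would: the job done as asked, in the order asked, and still so for the second after the job is handed in, with the robot touching nothing.
It also fails if it takes over 102 s, if anything falls off the work surface, if the arm or the gripper's body presses on something with over 40 N, if the wrist force passes 120 N, or if a joint passes its speed limit or range.

## Robot

A 6-joint arm with a two-finger parallel gripper is mounted at the origin on the work surface. World frame = base frame: x ahead of the robot, y to its left, z up, the work surface at z = 0. Lengths are in m, angles in rad, forces in N, time in s.
With the tool pointing down it reaches from about 0.35 to 0.775 m from the base axis. Payload 5.5 kg.
Tool frame: the origin (TCP) lies midway between the tips of the shut fingers; the grasp point (between the pads) lies 19 mm behind it; z points along the fingers, y is the line along which they close (so a half turn about z gives the same grasp; the last joint's range is limited). The gripper opens to 85 mm and grips with 20 to 120 N. Pads are 22 mm wide; open, the fingers measure 114 mm over their backs; the gripper's body (76 mm by 85 mm) begins 54 mm behind the grasp point. The pads swing forward as they close: fully open they stand 13 mm farther back than shut.
Start: joints at [1.119, 0.313, 0.046, 1.304, 0, 1.431], TCP at [0.176, 0.547, 0.231] pointing down, gripper open.
Joint ranges: [-2.76, 2.76], [-0.86, 1.69], [-1.03, 1.26], [-2.2, 2.34], [-1.47, 1.5], [-3.14, 3.14]. Speed limits (rad/s): [2.57, 2.57, 3.14, 3.14, 3.14, 3.14].

## Interface

Orientations are given as a unit quaternion [w, x, y, z].
In Python, from workcell import env gives the robot as it stands. The module is installed in compiled form; this text tells all that it offers.
- The arm moves only by the tool carry_out, never from a script. Its argument "series" is a list of rows, each an object with "delta_rot": the turn, a rotation vector about the world's x, y, z normalised to -1 to 1, where 1 is 0.1 rad, a list of three; "travel": the shift along the world's x, y, z normalised to -1 to 1, where 1 is 0.025 m, a list of three; "fingers": the closure, from -1 (fully open) to 1 (shut). In form: [{"delta_rot": [ax, ay, az], "travel": [tx, ty, tz], "fingers": fingers}, ...]. A call has 1 to 5 rows; each row shifts and turns the commanded pose from where the row before left it; what a row does not reach is not made up. A row lasts 1/8 s, in which the tool goes at most 62.5 mm and 10.7 degrees, less where a joint would pass 70% of its speed; a pose out of reach is approached as far as the arm can. A call with a number of a shift or a turn outside -1 to 1 is refused whole. A call with a gripper value outside its range is refused whole. The fingers move at their own pace and stop on an object; "squeeze" is the grip in N (left out, the last holds). Time passes only in rows, so rows that do not move let the fingers close. It gives the time, the measured TCP pose, the force, the opening and the grip force at its end, in the units of the state.
- env.get_state(): the state, without advancing time (a new reading comes with each control period).
- env.read_camera(name): name is "scene" or "top"; returns a dict with "color" (400x640x3 uint8, red, green, blue), "fx", "fy", "cx", "cy" (pixels), "D" ([k1, k2, p1, p2, k3] as OpenCV has them; the pictures are not rectified), "world_from_camera" (4x4, takes a point from camera to world coordinates). Camera axes: x right, y up, looking along -z (the intrinsics and any distortion apply to the point x, -y, -z); pixel columns grow to the right and rows downward; lengths in m; the calibration is good to about 2 mm. A picture is of the moment at which its call begins. There is no depth.
- env.hand_in(): hands the job in; it is judged then, once.
The state is a dict: "clock": time; "joint_pos": joint angles; "qvel": joint speeds; "tau": joint torques, N m; "tcp_pos": TCP position; "orientation": TCP orientation; "wrist_force": force on the tool from outside, world axes, zero at the start; "ft_torque": the same for the moment, N m; "finger_gap": finger opening in m; "grip_force": force on a finger pad.
Only numpy, scipy, OpenCV 4.12 (cv2) and the standard library are available. Lean on these libraries where they do the work, as an engineer would, in place of code of your own. Each camera call takes 0.05 s, during which the arm holds its last target. There are 200 camera calls.

## Working session

There is one attempt and no reset: what is moved stays moved. The work goes in short steps, Python scripts to look and compute and a tool call to move; the robot and the scene stay as the last step left them, time stands still between calls to the robot, and variables do not carry over. Pictures are saved under pics/ and viewed, at most 14 in all, crops included, and the job is handed in when it is done.

Besides the shell and the picture viewer there is one more tool, called after "Emit:" by a JSON object that holds its "api" and its "payload". carry_out: Moves the arm, as the interface text tells. Its arguments: {"type":"object","properties":{"series":{"type":"array","items":{"type":"object","properties":{"delta_rot":{"type":"array","items":{"type":"number"}},"travel":{"type":"array","items":{"type":"number"}},"fingers":{"type":"number"}}}},"squeeze":{"type":"number"}},"required":["series"]}

```bash
mkdir -p pics; cat > h.py <<'E'
import cv2, numpy as np
from workcell import env
def save(cam,name):
    d=env.read_camera(cam); cv2.imwrite(f'pics/{name}.png',d['color'][...,::-1]); np.save(f'pics/{name}.npy',d,allow_pickle=True); return d
def load(name): return np.load(f'pics/{name}.npy',allow_pickle=True).item()
def ray(d,uv):
    K=np.array([[d['fx'],0,d['cx']],[0,d['fy'],d['cy']],[0,0,1]])
    p=cv2.undistortPoints(np.float64(uv).reshape(-1,1,2),K,np.float64(d['D'])).reshape(-1,2)
    v=np.c_[p[:,0],-p[:,1],-np.ones(len(p))]; T=np.array(d['world_from_camera'])
    return T[:3,3],v@T[:3,:3].T
def onplane(d,uv,z):
    o,v=ray(d,uv); return o+v*((z-o[2])/v[:,2])[:,None]
def proj(d,P):
    T=np.linalg.inv(np.array(d['world_from_camera'])); c=np.atleast_2d(P)@T[:3,:3].T+T[:3,3]
    K=np.array([[d['fx'],0,d['cx']],[0,d['fy'],d['cy']],[0,0,1]])
    return cv2.projectPoints(np.c_[c[:,0],-c[:,1],-c[:,2]],np.zeros(3),np.zeros(3),K,np.float64(d['D']))[0].reshape(-1,2)
def tri(d1,uv1,d2,uv2):
    (a,u),(b,v)=ray(d1,[uv1]),ray(d2,[uv2]);u=u[0];v=v[0]
    s=np.linalg.lstsq(np.c_[u,-v],b-a,rcond=None)[0]; return (a+s[0]*u+b+s[1]*v)/2, np.linalg.norm(a+s[0]*u-b-s[1]*v)
E
python3 - <<'E'
from h import *
for c in('scene','top'):
    d=save(c,c+'0'); print(c,d['fx'],d['cx'],d['cy'],d['D'],np.round(d['world_from_camera'],3).tolist())
s=env.get_state();print(s)
E
```

```text
scene 475.6517841255434 321.0101544435603 199.64638724965133 [-0.08385815  0.          0.          0.          0.        ] [[0.859, -0.336, 0.386, 1.078], [0.512, 0.55, -0.66, -0.98], [0.009, 0.764, 0.645, 1.007], [0.0, 0.0, 0.0, 1.0]]
top 453.16290755615603 326.67049249840915 192.4231012409765 [-0.05880951  0.          0.          0.          0.        ] [[-0.013, 0.993, -0.119, 0.343], [-1.0, -0.014, -0.005, 0.005], [-0.006, 0.119, 0.993, 1.326], [0.0, 0.0, 0.0, 1.0]]
{'clock': 0.1, 'joint_pos': array([ 1.11939334e+00,  3.13914656e-01,  4.50716064e-02,  1.30361437e+00,
       -1.04987413e-06,  1.43118415e+00]), 'qvel': array([-0.00026789, -0.00259531,  0.00260078,  0.00068125, -0.0012916 ,
        0.00161199]), 'tau': array([ 3.59009093e-03, -4.81726527e+01,  2.99243331e+01,  1.27465610e-02,
       -1.07879255e-04, -9.25518968e-07]), 'tcp_pos': array([0.17619743, 0.54684303, 0.23049553]), 'orientation': array([-2.41374805e-04,  1.55264655e-01,  9.87872561e-01, -7.94701169e-04]), 'wrist_force': array([-0.21458867,  0.64143867,  0.26199971]), 'ft_torque': array([0.01185617, 0.01579101, 0.01059297]), 'grip_force': 0.0, 'finger_gap': 0.08563776097566049}
```

View pics/scene0.png

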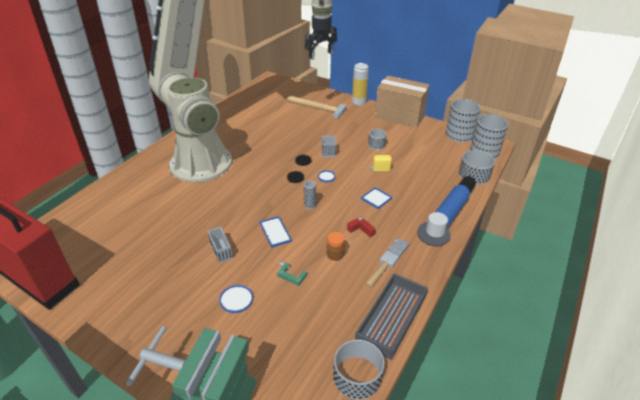

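View pics/top0.png

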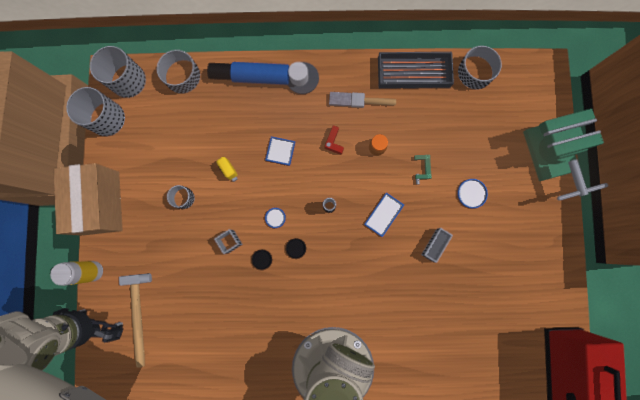

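Scene and top views agree on every item. Pixels are given as top / scene:

- **Parts:** wide sleeve (180,197)/(377,139), square cage (228,241)/(329,146), slim sleeve (329,205)/(310,194), oblong basket (437,245)/(220,243).
- **Trays:** wide (472,194)/(236,298), slim (275,218)/(327,176), square (280,151)/(376,197), oblong (383,215)/(275,232).
- **Things that could be mistaken for them:** large perforated tubes at top (117,72), (97,111), (178,71) and (480,66), which are too big and at the table's edge; black discs at top (261,260) and (296,248), look-alikes of the slim nest; and the grey wire tray at (415,70). None of these is chosen.
- **To be left alone:** jar (379,145)/(335,246).

I'll check the choices in one close crop.

```bash
cat > m.py <<'E'
from h import *
T=load('top0');S=load('scene0')
def crop(d,c,r=26,s=6):
    im=d['color'][...,::-1]; x,y=c; return cv2.resize(im[y-r:y+r,x-r:x+r],(196,196),interpolation=cv2.INTER_CUBIC)
tp=[(180,197),(329,205),(228,241),(437,245)]; sp=[(377,139),(310,194),(329,146),(220,243)]
tn=[(472,194),(275,218),(280,151),(383,215)]
im=np.vstack([np.hstack([crop(T,c) for c in tp]),np.hstack([crop(S,c) for c in sp]),np.hstack([crop(T,c) for c in tn])])
cv2.imwrite('pics/crop.png',im)
hsv=cv2.cvtColor(T['color'],cv2.COLOR_RGB2HSV)
print('nests')
for c in tn:
    r=32;x,y=c;h=hsv[y-r:y+r,x-r:x+r]
    white=(h[...,1]<50)&(h[...,2]>180)
    blue=(h[...,0]>95)&(h[...,0]<130)&(h[...,1]>80)
    m=(white|blue).astype(np.uint8)
    for nm,mm,z in(('all',m,.01),('white',white.astype(np.uint8),.006)):
        k=max(cv2.findContours(mm,0,1)[0],key=cv2.contourArea); 
        p=onplane(T,k.reshape(-1,2)+[x-r,y-r],z)[:,:2]
        rc=cv2.minAreaRect((p*1000).astype(np.float32)); print(nm,np.round(rc[0],1),np.round(rc[1],1),round(rc[2],1))
print('parts')
for d,cs,n in((T,tp,'top'),(S,sp,'scene')):
  hv=cv2.cvtColor(d['color'],cv2.COLOR_RGB2HSV)
  for c in cs:
    r=32;x,y=c;h=hv[y-r:y+r,x-r:x+r]
    m=(h[...,1]<70).astype(np.uint8)
    m=cv2.morphologyEx(m,cv2.MORPH_CLOSE,np.ones((3,3)))
    nn,l,st,ce=cv2.connectedComponentsWithStats(m)
    print(n,c,[(s[:5]+[x-r,y-r,0,0,0]).tolist() for s in st[1:] if s[4]>60])
E
python3 m.py
```

```text
nests
all [ 493.6 -416.8] [86.4 82.8] 89.1
white [ 492.6 -416.7] [71.4 74.7] 87.2
all [429.9 163.8] [55.4 55.5] 89.8
white [428.7 164.3] [43.9 46.8] 89.9
all [628.3 147.7] [75.  74.3] 76.9
white [629. 149.] [61.7 63.4] 76.9
all [ 435. -154.] [ 64.1 114.2] 54.3
white [ 435.1 -153.3] [ 53.1 102.7] 54.3
parts
top (180, 197) [[167, 185, 28, 24, 330]]
top (329, 205) [[323, 198, 13, 14, 104]]
top (228, 241) [[214, 229, 28, 25, 293], [252, 251, 8, 18, 108]]
top (437, 245) [[422, 228, 31, 35, 570]]
scene (377, 139) [[368, 128, 19, 23, 339]]
scene (310, 194) [[318, 170, 18, 13, 196], [288, 172, 15, 10, 126], [304, 180, 12, 30, 324]]
scene (329, 146) [[322, 136, 15, 21, 300], [297, 156, 14, 9, 103], [318, 170, 18, 8, 127]]
scene (220, 243) [[207, 227, 26, 36, 575]]
```

View pics/crop.png

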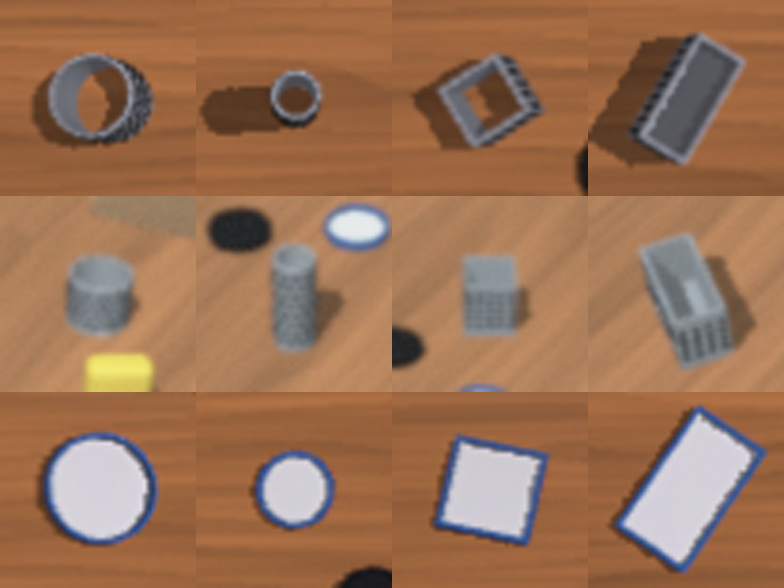

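The crops confirm all eight choices: four bright perforated parts and four blue-lipped white trays of matching shapes. Next I measure the rims by brightness mask in the top view, and their heights by triangulating against the scene view.

```bash
cat > m2.py <<'E'
from m import *
print('-----')
cs=196/52
def un(c,uv): return np.array(c)-26+(np.array(uv)+.5)/cs-.5
names=['wide','slim','cage','bask']
tc=[(91,95.5),(99.5,97),(93,100),(104,99)]; sc=[(99.5,74),(98,61),(98,74),(96.5,84)]
Z=[.055,.09,.06,.05]; ov=[]
for n,a,b,u,v,z in zip(names,tp,sp,tc,sc,Z):
    P,g=tri(T,un(a,u),S,un(b,v)); print(n,'tri',np.round(P*1000,1),'gap',round(g*1000,1))
    im=T['color'][a[1]-26:a[1]+26,a[0]-26:a[0]+26]
    big=cv2.resize(im,None,fx=8,fy=8,interpolation=cv2.INTER_CUBIC); h=cv2.cvtColor(big,cv2.COLOR_RGB2HSV)
    m=((h[...,1]<60)&(h[...,2]>118)).astype(np.uint8)
    m=cv2.morphologyEx(m,cv2.MORPH_OPEN,np.ones((7,7)))
    nn,l,st,ce=cv2.connectedComponentsWithStats(m); i=1+st[1:,4].argmax()
    k=cv2.findContours((l==i).astype(np.uint8),0,1)[0][0].reshape(-1,2)
    o=big.copy();cv2.drawContours(o,[cv2.convexHull(k)],-1,(255,0,0),1);ov.append(cv2.resize(o,(199,199)))
    p=onplane(T,(k+.5)/8-.5+np.array(a)-26,z)[:,:2]*1000
    rc=cv2.minAreaRect(p.astype(np.float32));print('   rim',np.round(rc[0],1),np.round(rc[1],1),round(rc[2],1))
cv2.imwrite('pics/ov.png',np.hstack(ov)[...,::-1])
E
python3 m2.py | sed -n '/-----/,$p'
```

```text
-----
wide tri [490.6 432.6  59.9] gap 1.0
   rim [485.  459.9] [42.6 12.5] 14.5
slim tri [459.2   5.1  89.5] gap 1.5
   rim [468.9   7. ] [18.5 35.8] 16.9
cage tri [362.3 292.3  62.4] gap 0.5
   rim [362.1 293.1] [51.7 52.9] 32.3
bask tri [ 344.5 -299.8   47.9] gap 1.9
   rim [ 343.8 -299.7] [40.8 91.5] 57.2
```

View pics/ov.png

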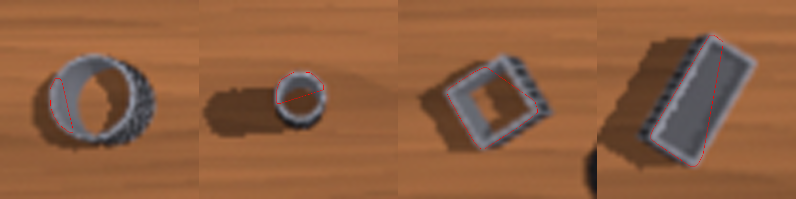

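Two-view rim heights come out at 60, 89.5, 62 and 48 mm, close to the nominal 55, 90, 60 and 50. The tray rectangles also match their descriptions. I'm starting with the wide sleeve and leaving the finger line at its present 72°.

Emit:
{"api": "carry_out", "payload": {"series": [{"travel": [0.97,-0.35,-0.25],"delta_rot": [0,0,0],"fingers": -1},{"travel": [0.97,-0.35,-0.25],"delta_rot": [0,0,0],"fingers": -1},{"travel": [0.97,-0.35,-0.25],"delta_rot": [0,0,0],"fingers": -1},{"travel": [0.97,-0.35,-0.25],"delta_rot": [0,0,0],"fingers": -1},{"travel": [0.97,-0.35,-0.25],"delta_rot": [0,0,0],"fingers": -1}], "squeeze": 50}}

```text
clock: 0.72
tcp_pos: [0.2982, 0.503, 0.1994]
orientation: [-0.0, 0.155, 0.988, -0.0]
wrist_force: [-0.6, -0.5, -0.2]
finger_gap: 0.0851
grip_force: 0.0
```

Emit:
{"api": "carry_out", "payload": {"series": [{"travel": [0.97,-0.35,-0.25],"delta_rot": [0,0,0],"fingers": -1},{"travel": [0.97,-0.35,-0.25],"delta_rot": [0,0,0],"fingers": -1},{"travel": [0.97,-0.35,-0.25],"delta_rot": [0,0,0],"fingers": -1},{"travel": [0.97,-0.35,-0.25],"delta_rot": [0,0,0],"fingers": -1},{"travel": [0.97,-0.35,-0.25],"delta_rot": [0,0,0],"fingers": -1}]}}

```text
clock: 1.35
tcp_pos: [0.4196, 0.4593, 0.1681]
orientation: [-0.0, 0.155, 0.988, -0.0]
wrist_force: [-0.3, 0.3, 0.9]
finger_gap: 0.0855
grip_force: 0.0
```

Emit:
{"api": "carry_out", "payload": {"series": [{"travel": [0.97,-0.35,-0.25],"delta_rot": [0,0,0],"fingers": -1},{"travel": [0.97,-0.35,-0.25],"delta_rot": [0,0,0],"fingers": -1},{"travel": [0.97,-0.35,-0.25],"delta_rot": [0,0,0],"fingers": -1},{"travel": [0,0,0],"delta_rot": [0,0,0],"fingers": -1},{"travel": [0,0,0],"delta_rot": [0,0,0],"fingers": -1}]}}

```text
clock: 1.98
tcp_pos: [0.4917, 0.4334, 0.1499]
orientation: [-0.0, 0.155, 0.988, -0.0]
wrist_force: [0.6, 0.1, 0.5]
finger_gap: 0.0853
grip_force: 0.0
```

Emit:
{"api": "carry_out", "payload": {"series": [{"travel": [0,0,-0.85],"delta_rot": [0,0,0],"fingers": -1},{"travel": [0,0,-0.85],"delta_rot": [0,0,0],"fingers": -1},{"travel": [0,0,-0.8],"delta_rot": [0,0,0],"fingers": -1},{"travel": [0,0,0],"delta_rot": [0,0,0],"fingers": -1}]}}

```text
clock: 2.48
tcp_pos: [0.4898, 0.4333, 0.0863]
orientation: [-0.001, 0.155, 0.988, -0.001]
wrist_force: [-0.5, -0.2, 0.5]
finger_gap: 0.0854
grip_force: 0.0
```

```bash
python3 - <<'E'
from h import *
d=save('scene','s1');t=save('top','t1')
a=cv2.resize(d['color'][80:200,310:440,::-1],None,fx=3,fy=3);b=cv2.resize(t['color'][140:260,110:240,::-1],None,fx=3,fy=3)
cv2.imwrite('pics/c1.png',np.hstack([a,b]))
E
```

```text
(no output)
```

View pics/c1.png

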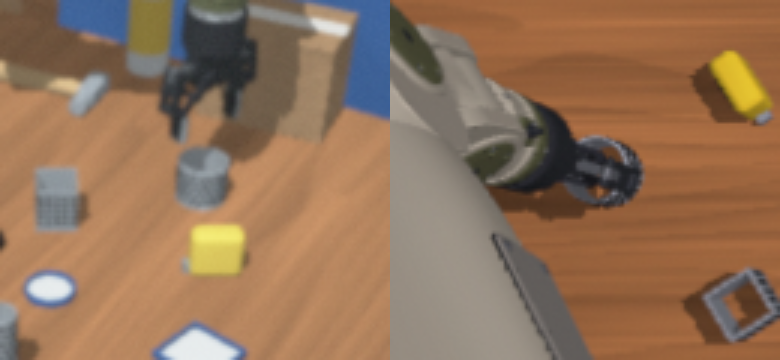

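The crop shows the fingers above the wide sleeve (scene about (377,139)) with one finger to each side. I'll descend the remaining 63 mm.

Emit:
{"api": "carry_out", "payload": {"series": [{"travel": [0,0,-0.6],"delta_rot": [0,0,0],"fingers": -1},{"travel": [0,0,-0.6],"delta_rot": [0,0,0],"fingers": -1},{"travel": [0,0,-0.6],"delta_rot": [0,0,0],"fingers": -1},{"travel": [0,0,0],"delta_rot": [0,0,0],"fingers": -1}]}}

```text
clock: 3.08
tcp_pos: [0.4903, 0.4326, 0.0403]
orientation: [-0.001, 0.155, 0.988, -0.001]
wrist_force: [0.1, -0.0, -0.6]
finger_gap: 0.0854
grip_force: 0.0
```

Emit:
{"api": "carry_out", "payload": {"series": [{"travel": [0,0,-0.4],"delta_rot": [0,0,0],"fingers": -1},{"travel": [0,0,-0.4],"delta_rot": [0,0,0],"fingers": -1},{"travel": [0,0,0],"delta_rot": [0,0,0],"fingers": -1}]}}

```text
clock: 3.45
tcp_pos: [0.491, 0.4331, 0.0214]
orientation: [-0.001, 0.155, 0.988, -0.001]
wrist_force: [0.8, -0.4, -0.3]
finger_gap: 0.0854
grip_force: 0.0
```

Emit:
{"api": "carry_out", "payload": {"series": [{"travel": [0,0,0],"delta_rot": [0,0,0],"fingers": 1},{"travel": [0,0,0],"delta_rot": [0,0,0],"fingers": 1},{"travel": [0,0,0],"delta_rot": [0,0,0],"fingers": 1},{"travel": [0,0,0],"delta_rot": [0,0,0],"fingers": 1},{"travel": [0,0,0],"delta_rot": [0,0,0],"fingers": 1}]}}

```text
clock: 4.08
tcp_pos: [0.4922, 0.434, 0.0234]
orientation: [0.001, 0.155, 0.988, 0.001]
wrist_force: [0.5, 0.4, 5.6]
finger_gap: 0.0621
grip_force: 55.4
```

Emit:
{"api": "carry_out", "payload": {"series": [{"travel": [0,0,0.5],"delta_rot": [0,0,0],"fingers": 1},{"travel": [0,0,1],"delta_rot": [0,0,0],"fingers": 1},{"travel": [0,0,1],"delta_rot": [0,0,0],"fingers": 1},{"travel": [0,0,1],"delta_rot": [0,0,0],"fingers": 1},{"travel": [0,0,1],"delta_rot": [0,0,0],"fingers": 1}]}}

```text
clock: 4.7
tcp_pos: [0.4911, 0.4332, 0.1356]
orientation: [-0.001, 0.155, 0.988, -0.0]
wrist_force: [0.3, 0.1, -1.6]
finger_gap: 0.0622
grip_force: 55.0
```

Emit:
{"api": "carry_out", "payload": {"series": [{"travel": [0,0,0.6],"delta_rot": [0,0,0],"fingers": 1},{"travel": [0,-0.5,0.4],"delta_rot": [0,0,0],"fingers": 1},{"travel": [0,-1,0],"delta_rot": [0,0,0],"fingers": 1},{"travel": [0,-1,0],"delta_rot": [0,0,0],"fingers": 1},{"travel": [0,-1,0],"delta_rot": [0,0,0],"fingers": 1}]}}

```text
clock: 5.32
tcp_pos: [0.4909, 0.3442, 0.1593]
orientation: [-0.001, 0.155, 0.988, -0.001]
wrist_force: [0.1, 0.5, -2.2]
finger_gap: 0.062
grip_force: 55.1
```

Emit:
{"api": "carry_out", "payload": {"series": [{"travel": [0,-1,0],"delta_rot": [0,0,0],"fingers": 1},{"travel": [0,-1,0],"delta_rot": [0,0,0],"fingers": 1},{"travel": [0,-1,0],"delta_rot": [0,0,0],"fingers": 1},{"travel": [0,-1,0],"delta_rot": [0,0,0],"fingers": 1},{"travel": [0,-1,0],"delta_rot": [0,0,0],"fingers": 1}]}}

```text
clock: 5.95
tcp_pos: [0.4907, 0.2193, 0.1594]
orientation: [-0.001, 0.156, 0.988, -0.0]
wrist_force: [0.6, 0.0, -2.3]
finger_gap: 0.0618
grip_force: 55.1
```

Emit:
{"api": "carry_out", "payload": {"series": [{"travel": [0,-1,0],"delta_rot": [0,0,0],"fingers": 1},{"travel": [0,-1,0],"delta_rot": [0,0,0],"fingers": 1},{"travel": [0,-1,0],"delta_rot": [0,0,0],"fingers": 1},{"travel": [0,-1,0],"delta_rot": [0,0,0],"fingers": 1},{"travel": [0,-1,0],"delta_rot": [0,0,0],"fingers": 1}]}}

```text
clock: 6.58
tcp_pos: [0.4905, 0.0946, 0.1594]
orientation: [-0.001, 0.155, 0.988, -0.0]
wrist_force: [-0.1, 0.2, -1.7]
finger_gap: 0.0617
grip_force: 55.1
```

Emit:
{"api": "carry_out", "payload": {"series": [{"travel": [0,-1,0],"delta_rot": [0,0,0],"fingers": 1},{"travel": [0,-1,0],"delta_rot": [0,0,0],"fingers": 1},{"travel": [0,-1,0],"delta_rot": [0,0,0],"fingers": 1},{"travel": [0,-1,0],"delta_rot": [0,0,0],"fingers": 1},{"travel": [0,-1,0],"delta_rot": [0,0,0],"fingers": 1}]}}

```text
clock: 7.2
tcp_pos: [0.4903, -0.0301, 0.1594]
orientation: [-0.001, 0.156, 0.988, -0.0]
wrist_force: [-0.5, -0.5, -2.4]
finger_gap: 0.0621
grip_force: 55.1
```

Emit:
{"api": "carry_out", "payload": {"series": [{"travel": [0,-1,0],"delta_rot": [0,0,0],"fingers": 1},{"travel": [0,-1,0],"delta_rot": [0,0,0],"fingers": 1},{"travel": [0,-1,0],"delta_rot": [0,0,0],"fingers": 1},{"travel": [0,-1,0],"delta_rot": [0,0,0],"fingers": 1},{"travel": [0,-1,0],"delta_rot": [0,0,0],"fingers": 1}]}}

```text
clock: 7.82
tcp_pos: [0.4903, -0.1548, 0.1594]
orientation: [-0.001, 0.156, 0.988, 0.0]
wrist_force: [-0.2, -0.5, -1.9]
finger_gap: 0.0618
grip_force: 55.1
```

Emit:
{"api": "carry_out", "payload": {"series": [{"travel": [0,-1,0],"delta_rot": [0,0,0],"fingers": 1},{"travel": [0,-1,0],"delta_rot": [0,0,0],"fingers": 1},{"travel": [0,-1,0],"delta_rot": [0,0,0],"fingers": 1},{"travel": [0,-1,0],"delta_rot": [0,0,0],"fingers": 1},{"travel": [0,-1,0],"delta_rot": [0,0,0],"fingers": 1}]}}

```text
clock: 8.45
tcp_pos: [0.4905, -0.2798, 0.1595]
orientation: [-0.001, 0.155, 0.988, 0.0]
wrist_force: [1.3, 0.1, -1.7]
finger_gap: 0.0619
grip_force: 55.1
```

Emit:
{"api": "carry_out", "payload": {"series": [{"travel": [0,-1,0],"delta_rot": [0,0,0],"fingers": 1},{"travel": [0,-1,0],"delta_rot": [0,0,0],"fingers": 1},{"travel": [0,-1,0],"delta_rot": [0,0,0],"fingers": 1},{"travel": [0,-1,0],"delta_rot": [0,0,0],"fingers": 1},{"travel": [0,-1,0],"delta_rot": [0,0,0],"fingers": 1}]}}

```text
clock: 9.07
tcp_pos: [0.4915, -0.4055, 0.1599]
orientation: [-0.0, 0.155, 0.988, 0.0]
wrist_force: [0.5, 0.1, -1.8]
finger_gap: 0.062
grip_force: 55.1
```

Emit:
{"api": "carry_out", "payload": {"series": [{"travel": [0.06,-0.55,0],"delta_rot": [0,0,0],"fingers": 1},{"travel": [0,0,0],"delta_rot": [0,0,0],"fingers": 1},{"travel": [0,0,0],"delta_rot": [0,0,0],"fingers": 1}]}}

```text
clock: 9.45
tcp_pos: [0.4931, -0.4169, 0.1599]
orientation: [-0.0, 0.155, 0.988, 0.0]
wrist_force: [0.5, 0.5, -1.8]
finger_gap: 0.0622
grip_force: 55.1
```

Emit:
{"api": "carry_out", "payload": {"series": [{"travel": [0,0,-1],"delta_rot": [0,0,0],"fingers": 1},{"travel": [0,0,-1],"delta_rot": [0,0,0],"fingers": 1},{"travel": [0,0,-1],"delta_rot": [0,0,0],"fingers": 1},{"travel": [0,0,-1],"delta_rot": [0,0,0],"fingers": 1},{"travel": [0,0,-0.5],"delta_rot": [0,0,0],"fingers": 1}]}}

```text
clock: 10.07
tcp_pos: [0.4927, -0.4159, 0.0463]
orientation: [-0.001, 0.155, 0.988, 0.001]
wrist_force: [0.1, -0.2, -1.3]
finger_gap: 0.0619
grip_force: 55.1
```

Emit:
{"api": "carry_out", "payload": {"series": [{"travel": [0,0,-0.4],"delta_rot": [0,0,0],"fingers": 1},{"travel": [0,0,-0.2],"delta_rot": [0,0,0],"fingers": 1},{"travel": [0,0,-0.15],"delta_rot": [0,0,0],"fingers": 1},{"travel": [0,0,0],"delta_rot": [0,0,0],"fingers": 1}]}}

```text
clock: 10.58
tcp_pos: [0.4933, -0.4179, 0.029]
orientation: [0.0, 0.155, 0.988, -0.0]
wrist_force: [0.4, -0.4, -2.3]
finger_gap: 0.062
grip_force: 55.1
```

Emit:
{"api": "carry_out", "payload": {"series": [{"travel": [0,0,-0.06],"delta_rot": [0,0,0],"fingers": 1},{"travel": [0,0,-0.06],"delta_rot": [0,0,0],"fingers": 1},{"travel": [0,0,0],"delta_rot": [0,0,0],"fingers": 1}]}}

```text
clock: 10.95
tcp_pos: [0.4935, -0.4181, 0.0275]
orientation: [0.001, 0.155, 0.988, -0.0]
wrist_force: [-1.0, 2.3, 5.4]
finger_gap: 0.0619
grip_force: 55.8
```

```bash
python3 - <<'E'
from h import *
d=save('scene','s2');t=save('top','t2')
a=cv2.resize(d['color'][230:330,180:290,::-1],None,fx=3.5,fy=3.5);b=cv2.resize(t['color'][145:245,415:525,::-1],None,fx=3.5,fy=3.5)
cv2.imwrite('pics/c2.png',np.hstack([a,b]))
E
```

```text
(no output)
```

View pics/c2.png

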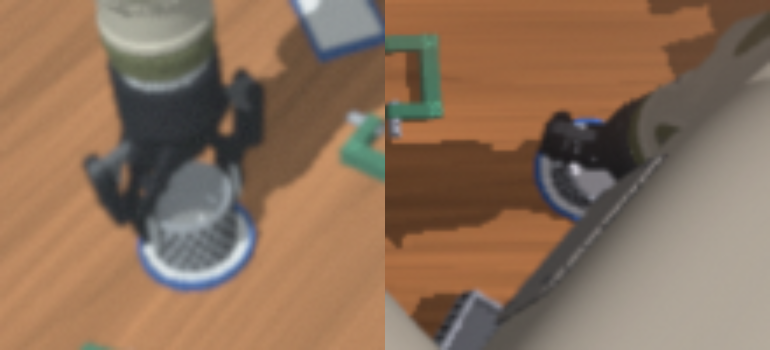

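The sleeve is inside the lip of its tray (scene about (236,298)) and touches the floor at the expected height. I'll let go, lift, and go to the slim sleeve.

Emit:
{"api": "carry_out", "payload": {"series": [{"travel": [0,0,0],"delta_rot": [0,0,0],"fingers": -1},{"travel": [0,0,0],"delta_rot": [0,0,0],"fingers": -1},{"travel": [0,0,0],"delta_rot": [0,0,0],"fingers": -1},{"travel": [0,0,0],"delta_rot": [0,0,0],"fingers": -1},{"travel": [0,0,0],"delta_rot": [0,0,0],"fingers": -1}]}}

```text
clock: 11.68
tcp_pos: [0.4932, -0.4177, 0.0257]
orientation: [-0.0, 0.155, 0.988, 0.0]
wrist_force: [-0.4, 0.2, 0.3]
finger_gap: 0.0852
grip_force: 0.0
```

Emit:
{"api": "carry_out", "payload": {"series": [{"travel": [0,0,0.5],"delta_rot": [0,0,0],"fingers": -1},{"travel": [0,0,1],"delta_rot": [0,0,0],"fingers": -1},{"travel": [0,0,1],"delta_rot": [0,0,0],"fingers": -1},{"travel": [0,0,1],"delta_rot": [0,0,0],"fingers": -1},{"travel": [0,0,1],"delta_rot": [0,0,0],"fingers": -1}]}}

```text
clock: 12.3
tcp_pos: [0.4933, -0.4178, 0.1403]
orientation: [0.0, 0.155, 0.988, -0.0]
wrist_force: [1.0, -0.4, -0.7]
finger_gap: 0.0852
grip_force: 0.0
```

Emit:
{"api": "carry_out", "payload": {"series": [{"travel": [-0.08,1,0.7],"delta_rot": [0,0,0],"fingers": -1},{"travel": [-0.08,1,0],"delta_rot": [0,0,0],"fingers": -1},{"travel": [-0.08,1,0],"delta_rot": [0,0,0],"fingers": -1},{"travel": [-0.08,1,0],"delta_rot": [0,0,0],"fingers": -1},{"travel": [-0.08,1,0],"delta_rot": [0,0,0],"fingers": -1}]}}

```text
clock: 12.92
tcp_pos: [0.4832, -0.292, 0.1569]
orientation: [0.001, 0.155, 0.988, -0.0]
wrist_force: [0.5, 0.0, 0.2]
finger_gap: 0.0856
grip_force: 0.0
```

Emit:
{"api": "carry_out", "payload": {"series": [{"travel": [-0.08,1,0],"delta_rot": [0,0,0],"fingers": -1},{"travel": [-0.08,1,0],"delta_rot": [0,0,0],"fingers": -1},{"travel": [-0.08,1,0],"delta_rot": [0,0,0],"fingers": -1},{"travel": [-0.08,1,0],"delta_rot": [0,0,0],"fingers": -1},{"travel": [-0.08,1,0],"delta_rot": [0,0,0],"fingers": -1}]}}

```text
clock: 13.55
tcp_pos: [0.473, -0.1661, 0.1559]
orientation: [0.0, 0.155, 0.988, 0.0]
wrist_force: [-0.7, -0.6, -0.2]
finger_gap: 0.0855
grip_force: 0.0
```

Emit:
{"api": "carry_out", "payload": {"series": [{"travel": [-0.08,1,0],"delta_rot": [0,0,0],"fingers": -1},{"travel": [-0.08,1,0],"delta_rot": [0,0,0],"fingers": -1},{"travel": [-0.08,1,0],"delta_rot": [0,0,0],"fingers": -1},{"travel": [-0.08,1,0],"delta_rot": [0,0,0],"fingers": -1},{"travel": [-0.08,1,0],"delta_rot": [0,0,0],"fingers": -1}]}}

```text
clock: 14.18
tcp_pos: [0.4628, -0.0412, 0.1559]
orientation: [0.0, 0.155, 0.988, 0.0]
wrist_force: [0.3, -0.6, -0.2]
finger_gap: 0.0856
grip_force: 0.0
```

Emit:
{"api": "carry_out", "payload": {"series": [{"travel": [-0.1,1,0],"delta_rot": [0,0,0],"fingers": -1},{"travel": [-0.1,0.9,0],"delta_rot": [0,0,0],"fingers": -1},{"travel": [0,0,0],"delta_rot": [0,0,0],"fingers": -1},{"travel": [0,0,0],"delta_rot": [0,0,0],"fingers": -1}]}}

```text
clock: 14.68
tcp_pos: [0.4582, 0.0048, 0.1559]
orientation: [0.0, 0.155, 0.988, -0.0]
wrist_force: [0.0, -0.4, -0.3]
finger_gap: 0.0855
grip_force: 0.0
```

```bash
python3 - <<'E'
from h import *
d=save('scene','s3');t=save('top','t3')
a=cv2.resize(d['color'][240:340,180:290,::-1],None,fx=3.5,fy=3.5);b=cv2.resize(t['color'][145:245,415:525,::-1],None,fx=3.5,fy=3.5)
cv2.imwrite('pics/c3.png',np.hstack([a,b]))
E
```

```text
(no output)
```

View pics/c3.png

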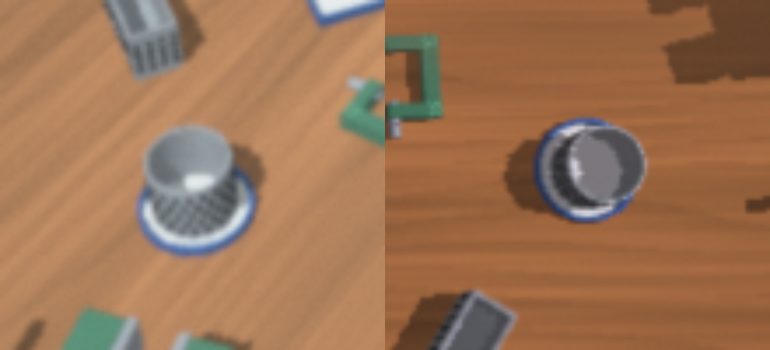

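The wide sleeve stands flat in the centre of its tray (top about (472,194)). Next I'll descend on the slim sleeve.

Emit:
{"api": "carry_out", "payload": {"series": [{"travel": [0,0,-0.9],"delta_rot": [0,0,0],"fingers": -1},{"travel": [0,0,-0.9],"delta_rot": [0,0,0],"fingers": -1},{"travel": [0,0,-0.8],"delta_rot": [0,0,0],"fingers": -1},{"travel": [0,0,-0.8],"delta_rot": [0,0,0],"fingers": -1},{"travel": [0,0,-0.6],"delta_rot": [0,0,0],"fingers": -1}]}}

```text
clock: 15.4
tcp_pos: [0.458, 0.004, 0.0549]
orientation: [-0.0, 0.156, 0.988, -0.0]
wrist_force: [0.1, 0.1, 0.0]
finger_gap: 0.0857
grip_force: 0.0
```

Emit:
{"api": "carry_out", "payload": {"series": [{"travel": [0,0,0],"delta_rot": [0,0,0],"fingers": 1},{"travel": [0,0,0],"delta_rot": [0,0,0],"fingers": 1},{"travel": [0,0,0],"delta_rot": [0,0,0],"fingers": 1},{"travel": [0,0,0],"delta_rot": [0,0,0],"fingers": 1},{"travel": [0,0,0],"delta_rot": [0,0,0],"fingers": 1}]}}

```text
clock: 16.02
tcp_pos: [0.459, 0.0046, 0.0568]
orientation: [0.001, 0.155, 0.988, -0.0]
wrist_force: [-1.0, -0.0, 6.4]
finger_gap: 0.0356
grip_force: 49.9
```

Emit:
{"api": "carry_out", "payload": {"series": [{"travel": [0,0,0],"delta_rot": [0,0,0],"fingers": 1},{"travel": [0,0,0],"delta_rot": [0,0,0],"fingers": 1}]}}

```text
clock: 16.27
tcp_pos: [0.459, 0.0046, 0.0568]
orientation: [0.001, 0.155, 0.988, -0.0]
wrist_force: [-1.1, -0.5, 5.5]
finger_gap: 0.0357
grip_force: 49.9
```

Emit:
{"api": "carry_out", "payload": {"series": [{"travel": [0,0,0.5],"delta_rot": [0,0,0],"fingers": 1},{"travel": [0,0,1],"delta_rot": [0,0,0],"fingers": 1},{"travel": [0,0,0.7],"delta_rot": [0,0,0],"fingers": 1},{"travel": [-0.16,0.9,0],"delta_rot": [0,0,0],"fingers": 1},{"travel": [-0.16,0.9,0],"delta_rot": [0,0,0],"fingers": 1}]}}

```text
clock: 16.9
tcp_pos: [0.4502, 0.0502, 0.1117]
orientation: [0.0, 0.156, 0.988, 0.0]
wrist_force: [0.4, 0.5, -2.2]
finger_gap: 0.0352
grip_force: 50.1
```

Emit:
{"api": "carry_out", "payload": {"series": [{"travel": [-0.16,0.9,0],"delta_rot": [0,0,0],"fingers": 1},{"travel": [-0.16,0.9,0],"delta_rot": [0,0,0],"fingers": 1},{"travel": [-0.16,0.9,0],"delta_rot": [0,0,0],"fingers": 1},{"travel": [-0.16,0.9,0],"delta_rot": [0,0,0],"fingers": 1},{"travel": [-0.16,0.9,0],"delta_rot": [0,0,0],"fingers": 1}]}}

```text
clock: 17.52
tcp_pos: [0.4298, 0.1631, 0.1113]
orientation: [-0.0, 0.155, 0.988, 0.0]
wrist_force: [-0.2, 0.4, -1.8]
finger_gap: 0.0354
grip_force: 50.1
```

Emit:
{"api": "carry_out", "payload": {"series": [{"travel": [0,0,0],"delta_rot": [0,0,0],"fingers": 1},{"travel": [0,0,0],"delta_rot": [0,0,0],"fingers": 1}]}}

```text
clock: 17.77
tcp_pos: [0.4301, 0.162, 0.1111]
orientation: [0.0, 0.155, 0.988, -0.0]
wrist_force: [0.0, -0.1, -1.3]
finger_gap: 0.0355
grip_force: 50.2
```

Emit:
{"api": "carry_out", "payload": {"series": [{"travel": [0,0.08,-0.8],"delta_rot": [0,0,0],"fingers": 1},{"travel": [0,0,-0.6],"delta_rot": [0,0,0],"fingers": 1},{"travel": [0,0,-0.4],"delta_rot": [0,0,0],"fingers": 1},{"travel": [0,0,-0.2],"delta_rot": [0,0,0],"fingers": 1},{"travel": [0,0,0],"delta_rot": [0,0,0],"fingers": 1}]}}

```text
clock: 18.4
tcp_pos: [0.4306, 0.164, 0.0611]
orientation: [0.0, 0.156, 0.988, 0.0]
wrist_force: [0.6, -0.1, -1.4]
finger_gap: 0.0356
grip_force: 50.2
```

Emit:
{"api": "carry_out", "payload": {"series": [{"travel": [0,0,-0.06],"delta_rot": [0,0,0],"fingers": 1},{"travel": [0,0,0],"delta_rot": [0,0,0],"fingers": 1}]}}

```text
clock: 18.65
tcp_pos: [0.431, 0.1642, 0.0608]
orientation: [0.001, 0.155, 0.988, 0.0]
wrist_force: [-2.5, -0.5, 9.3]
finger_gap: 0.0357
grip_force: 51.2
```

```bash
python3 - <<'E'
from h import *
d=save('scene','s4');t=save('top','t4')
a=cv2.resize(d['color'][110:210,270:380,::-1],None,fx=3.5,fy=3.5);b=cv2.resize(t['color'][160:260,210:320,::-1],None,fx=3.5,fy=3.5)
cv2.imwrite('pics/c4.png',np.hstack([a,b]))
E
```

```text
(no output)
```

View pics/c4.png

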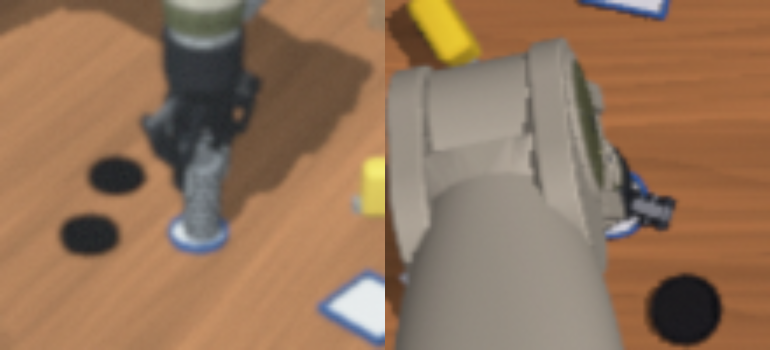

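The slim sleeve is on its tray floor inside the lip (scene about (327,177)). I'll release it and go to the square cage, turning −40°.

Emit:
{"api": "carry_out", "payload": {"series": [{"travel": [0,0,0],"delta_rot": [0,0,0],"fingers": -1},{"travel": [0,0,0],"delta_rot": [0,0,0],"fingers": -1},{"travel": [0,0,0],"delta_rot": [0,0,0],"fingers": -1},{"travel": [0,0,0],"delta_rot": [0,0,0],"fingers": -1},{"travel": [0,0,0],"delta_rot": [0,0,0],"fingers": -1}]}}

```text
clock: 19.38
tcp_pos: [0.4301, 0.1643, 0.0592]
orientation: [-0.0, 0.155, 0.988, 0.0]
wrist_force: [0.5, -0.2, -0.0]
finger_gap: 0.0853
grip_force: 0.0
```

Emit:
{"api": "carry_out", "payload": {"series": [{"travel": [0,0,0.5],"delta_rot": [0,0,0],"fingers": -1},{"travel": [0,0,1],"delta_rot": [0,0,0],"fingers": -1},{"travel": [0,0,1],"delta_rot": [0,0,0],"fingers": -1},{"travel": [0,0,1],"delta_rot": [0,0,0],"fingers": -1},{"travel": [0,0,0.5],"delta_rot": [0,0,0],"fingers": -1}]}}

```text
clock: 20.0
tcp_pos: [0.431, 0.1645, 0.1614]
orientation: [0.001, 0.155, 0.988, 0.001]
wrist_force: [0.3, -0.3, -1.0]
finger_gap: 0.0852
grip_force: 0.0
```

Emit:
{"api": "carry_out", "payload": {"series": [{"travel": [-0.39,0.74,0],"delta_rot": [0,0,-0.99],"fingers": -1},{"travel": [-0.39,0.74,0],"delta_rot": [0,0,-0.99],"fingers": -1},{"travel": [-0.39,0.74,0],"delta_rot": [0,0,-0.99],"fingers": -1},{"travel": [-0.39,0.74,0],"delta_rot": [0,0,-0.99],"fingers": -1},{"travel": [-0.39,0.74,0],"delta_rot": [0,0,-0.99],"fingers": -1}]}}

```text
clock: 20.62
tcp_pos: [0.3809, 0.2573, 0.1593]
orientation: [-0.0, 0.394, 0.919, -0.0]
wrist_force: [0.3, -0.5, -0.5]
finger_gap: 0.0852
grip_force: 0.0
```

Emit:
{"api": "carry_out", "payload": {"series": [{"travel": [-0.39,0.74,0],"delta_rot": [0,0,-0.99],"fingers": -1},{"travel": [-0.39,0.74,0],"delta_rot": [0,0,-0.99],"fingers": -1},{"travel": [0,0,0],"delta_rot": [0,0,0],"fingers": -1},{"travel": [0,0,0],"delta_rot": [0,0,0],"fingers": -1}]}}

```text
clock: 21.12
tcp_pos: [0.3619, 0.2935, 0.1593]
orientation: [0.0, 0.481, 0.877, -0.0]
wrist_force: [-0.1, 0.2, -0.4]
finger_gap: 0.0854
grip_force: 0.0
```

```bash
python3 - <<'E'
from h import *
from scipy.spatial.transform import Rotation as R
s=env.get_state(); q=s['orientation']; y=R.from_quat([q[1],q[2],q[3],q[0]]).as_matrix()[:,1]
print(s['tcp_pos'],np.degrees(np.arctan2(y[1],y[0])),s['joint_pos'])
E
```

```text
[0.36193306 0.29348165 0.15925031] 32.510620114047 [ 5.09021928e-01  1.40890253e-01 -3.56729988e-01  1.07344401e+00
 -3.46262125e-04  1.51240089e+00]
```

Emit:
{"api": "carry_out", "payload": {"series": [{"travel": [0,0,-1],"delta_rot": [0,0,0],"fingers": -1},{"travel": [0,0,-1],"delta_rot": [0,0,0],"fingers": -1},{"travel": [0,0,-1],"delta_rot": [0,0,0],"fingers": -1},{"travel": [0,0,-0.6],"delta_rot": [0,0,0],"fingers": -1},{"travel": [0,0,0],"delta_rot": [0,0,0],"fingers": -1}]}}

```text
clock: 21.75
tcp_pos: [0.3613, 0.2926, 0.0683]
orientation: [-0.001, 0.482, 0.876, -0.001]
wrist_force: [-0.6, -0.3, -0.7]
finger_gap: 0.0856
grip_force: 0.0
```

Emit:
{"api": "carry_out", "payload": {"series": [{"travel": [0,0,-0.6],"delta_rot": [0,0,0],"fingers": -1},{"travel": [0,0,-0.6],"delta_rot": [0,0,0],"fingers": -1},{"travel": [0,0,-0.5],"delta_rot": [0,0,0],"fingers": -1},{"travel": [0,0,0],"delta_rot": [0,0,0],"fingers": -1}]}}

```text
clock: 22.25
tcp_pos: [0.3616, 0.2934, 0.0265]
orientation: [-0.0, 0.482, 0.876, -0.0]
wrist_force: [-0.8, 0.4, 0.3]
finger_gap: 0.0852
grip_force: 0.0
```

Emit:
{"api": "carry_out", "payload": {"series": [{"travel": [0,0,0],"delta_rot": [0,0,0],"fingers": 1},{"travel": [0,0,0],"delta_rot": [0,0,0],"fingers": 1},{"travel": [0,0,0],"delta_rot": [0,0,0],"fingers": 1},{"travel": [0,0,0],"delta_rot": [0,0,0],"fingers": 1},{"travel": [0,0,0],"delta_rot": [0,0,0],"fingers": 1}]}}

```text
clock: 22.88
tcp_pos: [0.3626, 0.2942, 0.0276]
orientation: [0.0, 0.482, 0.876, 0.001]
wrist_force: [-0.7, -0.6, 5.8]
finger_gap: 0.0493
grip_force: 52.6
```

Emit:
{"api": "carry_out", "payload": {"series": [{"travel": [0,0,0],"delta_rot": [0,0,0],"fingers": 1},{"travel": [0,0,0],"delta_rot": [0,0,0],"fingers": 1}]}}

```text
clock: 23.12
tcp_pos: [0.3626, 0.2942, 0.0276]
orientation: [0.0, 0.482, 0.876, 0.001]
wrist_force: [0.4, -0.2, 5.4]
finger_gap: 0.0494
grip_force: 52.6
```

Emit:
{"api": "carry_out", "payload": {"series": [{"travel": [0,0,0.5],"delta_rot": [0,0,0],"fingers": 1},{"travel": [0,0,1],"delta_rot": [0,0,0],"fingers": 1},{"travel": [0,0,1],"delta_rot": [0,0,0],"fingers": 1},{"travel": [0,0,1],"delta_rot": [0,0,0],"fingers": 1},{"travel": [0,0,1],"delta_rot": [0,0,0],"fingers": 1}]}}

```text
clock: 23.75
tcp_pos: [0.3615, 0.2936, 0.1405]
orientation: [-0.0, 0.481, 0.876, -0.0]
wrist_force: [0.6, -0.3, -1.7]
finger_gap: 0.0491
grip_force: 52.1
```

Emit:
{"api": "carry_out", "payload": {"series": [{"travel": [0.97,-0.53,0.2],"delta_rot": [0,0,0.7],"fingers": 1},{"travel": [0.97,-0.53,0],"delta_rot": [0,0,0.7],"fingers": 1},{"travel": [0.97,-0.53,0],"delta_rot": [0,0,0.7],"fingers": 1},{"travel": [0.97,-0.53,0],"delta_rot": [0,0,0.7],"fingers": 1},{"travel": [0.97,-0.53,0],"delta_rot": [0,0,0.7],"fingers": 1}]}}

```text
clock: 24.38
tcp_pos: [0.4835, 0.227, 0.1446]
orientation: [-0.0, 0.32, 0.947, -0.0]
wrist_force: [0.3, 0.8, -1.7]
finger_gap: 0.0496
grip_force: 52.3
```

Emit:
{"api": "carry_out", "payload": {"series": [{"travel": [0.97,-0.53,0],"delta_rot": [0,0,0.7],"fingers": 1},{"travel": [0.97,-0.53,0],"delta_rot": [0,0,0.7],"fingers": 1},{"travel": [0.97,-0.53,0],"delta_rot": [0,0,0.7],"fingers": 1},{"travel": [0.97,-0.53,0],"delta_rot": [0,0,0.7],"fingers": 1},{"travel": [0.97,-0.53,0],"delta_rot": [0,0,0.7],"fingers": 1}]}}

```text
clock: 25.0
tcp_pos: [0.6047, 0.1608, 0.1445]
orientation: [-0.0, 0.151, 0.989, -0.0]
wrist_force: [-0.3, -0.7, -1.4]
finger_gap: 0.0492
grip_force: 52.4
```

Emit:
{"api": "carry_out", "payload": {"series": [{"travel": [0.97,-0.53,0],"delta_rot": [0,0,0.7],"fingers": 1},{"travel": [0,0,0],"delta_rot": [0,0,0],"fingers": 1},{"travel": [0,0,0],"delta_rot": [0,0,0],"fingers": 1}]}}

```text
clock: 25.38
tcp_pos: [0.6278, 0.1481, 0.1441]
orientation: [-0.001, 0.117, 0.993, -0.0]
wrist_force: [0.8, 0.3, -2.3]
finger_gap: 0.0493
grip_force: 52.3
```

```bash
cat > st.py <<'E'
from h import *
from scipy.spatial.transform import Rotation as R
s=env.get_state(); q=s['orientation']; y=R.from_quat([q[1],q[2],q[3],q[0]]).as_matrix()[:,1]
print(s['tcp_pos'],np.degrees(np.arctan2(y[1],y[0])),s['clock'])
E
python3 st.py
```

```text
[0.62779475 0.1481351  0.14406717] 76.5124920265878 25.375
```

Next I lower 112.5 mm into the square tray.

Emit:
{"api": "carry_out", "payload": {"series": [{"travel": [0,0,-1],"delta_rot": [0,0,0],"fingers": 1},{"travel": [0,0,-1],"delta_rot": [0,0,0],"fingers": 1},{"travel": [0,0,-1],"delta_rot": [0,0,0],"fingers": 1},{"travel": [0,0,-0.8],"delta_rot": [0,0,0],"fingers": 1},{"travel": [0,0,-0.4],"delta_rot": [0,0,0],"fingers": 1}]}}

```text
clock: 26.0
tcp_pos: [0.6269, 0.1486, 0.0383]
orientation: [-0.001, 0.117, 0.993, -0.0]
wrist_force: [0.0, 0.6, -1.4]
finger_gap: 0.0493
grip_force: 52.2
```

Emit:
{"api": "carry_out", "payload": {"series": [{"travel": [0,0,-0.2],"delta_rot": [0,0,0],"fingers": 1},{"travel": [0,0,-0.1],"delta_rot": [0,0,0],"fingers": 1},{"travel": [0,0,0],"delta_rot": [0,0,0],"fingers": 1},{"travel": [0,0,0],"delta_rot": [0,0,0],"fingers": 1}]}}

```text
clock: 26.5
tcp_pos: [0.6291, 0.1481, 0.0325]
orientation: [0.001, 0.117, 0.993, 0.0]
wrist_force: [-0.0, 0.4, -2.4]
finger_gap: 0.0496
grip_force: 52.2
```

```bash
python3 - <<'E'
from h import *
d=save('scene','s5');t=save('top','t5')
a=cv2.resize(d['color'][130:230,320:430,::-1],None,fx=3.5,fy=3.5);b=cv2.resize(t['color'][100:200,220:330,::-1],None,fx=3.5,fy=3.5)
cv2.imwrite('pics/c5.png',np.hstack([a,b]))
E
```

View pics/c5.png

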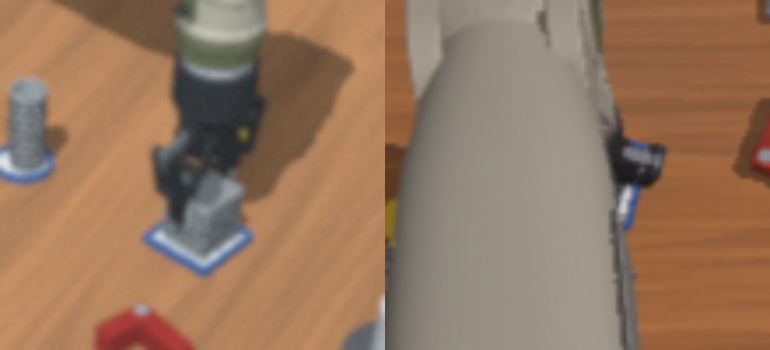

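The cage is inside the square tray (scene about (377,197)), and the slim sleeve stands in its own tray. I'll lower the last millimetre, release and go to the basket.

Emit:
{"api": "carry_out", "payload": {"series": [{"travel": [0,0,-0.06],"delta_rot": [0,0,0],"fingers": 1},{"travel": [0,0,0],"delta_rot": [0,0,0],"fingers": 1}]}}

```text
clock: 26.85
tcp_pos: [0.6291, 0.148, 0.0317]
orientation: [0.001, 0.117, 0.993, 0.0]
wrist_force: [-1.2, -0.7, 5.3]
finger_gap: 0.0493
grip_force: 52.9
```

Emit:
{"api": "carry_out", "payload": {"series": [{"travel": [0,0,0],"delta_rot": [0,0,0],"fingers": -1},{"travel": [0,0,0],"delta_rot": [0,0,0],"fingers": -1},{"travel": [0,0,0],"delta_rot": [0,0,0],"fingers": -1},{"travel": [0,0,0],"delta_rot": [0,0,0],"fingers": -1},{"travel": [0,0,0],"delta_rot": [0,0,0],"fingers": -1}]}}

```text
clock: 27.48
tcp_pos: [0.6286, 0.148, 0.0302]
orientation: [-0.0, 0.117, 0.993, 0.0]
wrist_force: [-0.4, 1.1, -0.4]
finger_gap: 0.0853
grip_force: 0.0
```

Emit:
{"api": "carry_out", "payload": {"series": [{"travel": [0,0,0.5],"delta_rot": [0,0,0],"fingers": -1},{"travel": [0,0,1],"delta_rot": [0,0,0],"fingers": -1},{"travel": [0,0,1],"delta_rot": [0,0,0],"fingers": -1},{"travel": [0,0,1],"delta_rot": [0,0,0],"fingers": -1},{"travel": [0,0,1],"delta_rot": [0,0,0],"fingers": -1}]}}

```text
clock: 28.1
tcp_pos: [0.6288, 0.1481, 0.1447]
orientation: [0.001, 0.117, 0.993, 0.0]
wrist_force: [-0.3, 0.2, -0.5]
finger_gap: 0.0855
grip_force: 0.0
```

Emit:
{"api": "carry_out", "payload": {"series": [{"travel": [-0.63,-1,0.5],"delta_rot": [0,0,-0.19],"fingers": -1},{"travel": [-0.63,-1,0],"delta_rot": [0,0,-0.19],"fingers": -1},{"travel": [-0.63,-1,0],"delta_rot": [0,0,-0.19],"fingers": -1},{"travel": [-0.63,-1,0],"delta_rot": [0,0,-0.19],"fingers": -1},{"travel": [-0.63,-1,0],"delta_rot": [0,0,-0.19],"fingers": -1}]}}

```text
clock: 28.72
tcp_pos: [0.5496, 0.0223, 0.1565]
orientation: [0.001, 0.164, 0.986, 0.0]
wrist_force: [-0.9, 0.2, -0.4]
finger_gap: 0.0856
grip_force: 0.0
```

Emit:
{"api": "carry_out", "payload": {"series": [{"travel": [-0.63,-1,0],"delta_rot": [0,0,-0.19],"fingers": -1},{"travel": [-0.63,-1,0],"delta_rot": [0,0,-0.19],"fingers": -1},{"travel": [-0.63,-1,0],"delta_rot": [0,0,-0.19],"fingers": -1},{"travel": [-0.63,-1,0],"delta_rot": [0,0,-0.19],"fingers": -1},{"travel": [-0.63,-1,0],"delta_rot": [0,0,-0.19],"fingers": -1}]}}

```text
clock: 29.35
tcp_pos: [0.4709, -0.1028, 0.1564]
orientation: [0.001, 0.211, 0.977, -0.0]
wrist_force: [0.0, -0.8, -0.0]
finger_gap: 0.0854
grip_force: 0.0
```

Emit:
{"api": "carry_out", "payload": {"series": [{"travel": [-0.63,-1,0],"delta_rot": [0,0,-0.19],"fingers": -1},{"travel": [-0.63,-1,0],"delta_rot": [0,0,-0.19],"fingers": -1},{"travel": [-0.63,-1,0],"delta_rot": [0,0,-0.19],"fingers": -1},{"travel": [-0.63,-1,0],"delta_rot": [0,0,-0.19],"fingers": -1},{"travel": [-0.63,-1,0],"delta_rot": [0,0,-0.19],"fingers": -1}]}}

```text
clock: 29.98
tcp_pos: [0.3921, -0.2279, 0.1564]
orientation: [0.001, 0.257, 0.966, -0.0]
wrist_force: [0.7, -0.7, 0.2]
finger_gap: 0.0851
grip_force: 0.0
```

Emit:
{"api": "carry_out", "payload": {"series": [{"travel": [-0.63,-1,0],"delta_rot": [0,0,-0.19],"fingers": -1},{"travel": [-0.63,-1,0],"delta_rot": [0,0,-0.19],"fingers": -1},{"travel": [-0.63,-0.92,0],"delta_rot": [0,0,-0.19],"fingers": -1},{"travel": [0,0,0],"delta_rot": [0,0,0],"fingers": -1},{"travel": [0,0,0],"delta_rot": [0,0,0],"fingers": -1}]}}

```text
clock: 30.6
tcp_pos: [0.3453, -0.2997, 0.1559]
orientation: [0.0, 0.284, 0.959, 0.0]
wrist_force: [0.8, 0.6, -0.8]
finger_gap: 0.0851
grip_force: 0.0
```

```bash
python3 st.py; python3 - <<'E'
from h import *
d=save('scene','s6');t=save('top','t6')
a=cv2.resize(d['color'][130:230,290:400,::-1],None,fx=3.5,fy=3.5);b=cv2.resize(t['color'][130:230,220:330,::-1],None,fx=3.5,fy=3.5)
cv2.imwrite('pics/c6.png',np.hstack([a,b]))
E
```

```text
[ 0.34534632 -0.29967487  0.15585137] 56.952549044211565 30.6
```

View pics/c6.png

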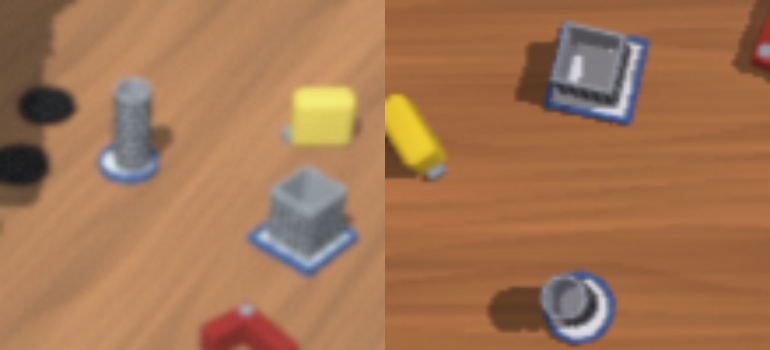

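The cage and the slim sleeve stand flat within their trays. Next I descend on the basket.

Emit:
{"api": "carry_out", "payload": {"series": [{"travel": [-0.06,0,-1],"delta_rot": [0,0,0],"fingers": -1},{"travel": [0,0,-1],"delta_rot": [0,0,0],"fingers": -1},{"travel": [0,0,-1],"delta_rot": [0,0,0],"fingers": -1},{"travel": [0,0,-0.8],"delta_rot": [0,0,0],"fingers": -1},{"travel": [0,0,0],"delta_rot": [0,0,0],"fingers": -1}]}}

```text
clock: 31.32
tcp_pos: [0.3432, -0.2981, 0.0592]
orientation: [-0.001, 0.284, 0.959, 0.001]
wrist_force: [-0.1, 0.3, -0.5]
finger_gap: 0.0851
grip_force: 0.0
```

Emit:
{"api": "carry_out", "payload": {"series": [{"travel": [0,0,-0.6],"delta_rot": [0,0,0],"fingers": -1},{"travel": [0,0,-0.5],"delta_rot": [0,0,0],"fingers": -1},{"travel": [0,0,-0.4],"delta_rot": [0,0,0],"fingers": -1},{"travel": [0,0,0],"delta_rot": [0,0,0],"fingers": -1}]}}

```text
clock: 31.82
tcp_pos: [0.3434, -0.2994, 0.0223]
orientation: [-0.001, 0.284, 0.959, 0.0]
wrist_force: [-0.6, -0.1, 0.2]
finger_gap: 0.0853
grip_force: 0.0
```

Emit:
{"api": "carry_out", "payload": {"series": [{"travel": [0,0,0],"delta_rot": [0,0,0],"fingers": 1},{"travel": [0,0,0],"delta_rot": [0,0,0],"fingers": 1},{"travel": [0,0,0],"delta_rot": [0,0,0],"fingers": 1},{"travel": [0,0,0],"delta_rot": [0,0,0],"fingers": 1},{"travel": [0,0,0],"delta_rot": [0,0,0],"fingers": 1}]}}

```text
clock: 32.45
tcp_pos: [0.3441, -0.3004, 0.0234]
orientation: [0.001, 0.284, 0.959, -0.0]
wrist_force: [-0.2, 0.5, 5.3]
finger_gap: 0.0391
grip_force: 51.5
```

Emit:
{"api": "carry_out", "payload": {"series": [{"travel": [0,0,0],"delta_rot": [0,0,0],"fingers": 1},{"travel": [0,0,0],"delta_rot": [0,0,0],"fingers": 1},{"travel": [0,0,0],"delta_rot": [0,0,0],"fingers": 1}]}}

```text
clock: 32.83
tcp_pos: [0.344, -0.3004, 0.0234]
orientation: [0.001, 0.284, 0.959, -0.0]
wrist_force: [-1.5, 0.2, 6.5]
finger_gap: 0.0393
grip_force: 51.5
```

Emit:
{"api": "carry_out", "payload": {"series": [{"travel": [0,0,0.5],"delta_rot": [0,0,0],"fingers": 1},{"travel": [0,0,1],"delta_rot": [0,0,0],"fingers": 1},{"travel": [0,0,1],"delta_rot": [0,0,0],"fingers": 1},{"travel": [0.61,0.98,0],"delta_rot": [0,0,-0.1],"fingers": 1},{"travel": [0.61,0.98,0],"delta_rot": [0,0,-0.1],"fingers": 1}]}}

```text
clock: 33.45
tcp_pos: [0.3744, -0.2507, 0.0861]
orientation: [0.0, 0.295, 0.956, -0.0]
wrist_force: [-0.0, -0.0, -1.0]
finger_gap: 0.0393
grip_force: 50.9
```

Emit:
{"api": "carry_out", "payload": {"series": [{"travel": [0.61,0.98,0],"delta_rot": [0,0,-0.1],"fingers": 1},{"travel": [0.61,0.98,0],"delta_rot": [0,0,-0.1],"fingers": 1},{"travel": [0.61,0.98,0],"delta_rot": [0,0,-0.1],"fingers": 1},{"travel": [0.61,0.98,0],"delta_rot": [0,0,0],"fingers": 1},{"travel": [0,0,0],"delta_rot": [0,0,0],"fingers": 1}]}}

```text
clock: 34.08
tcp_pos: [0.4355, -0.1515, 0.0856]
orientation: [-0.0, 0.307, 0.952, 0.0]
wrist_force: [-0.6, -0.2, -0.9]
finger_gap: 0.0391
grip_force: 51.0
```

Emit:
{"api": "carry_out", "payload": {"series": [{"travel": [0,0,0],"delta_rot": [0,0,0],"fingers": 1}]}}

```text
clock: 34.2
tcp_pos: [0.4348, -0.1531, 0.0854]
orientation: [-0.0, 0.308, 0.951, -0.0]
wrist_force: [-0.0, -0.6, -0.9]
finger_gap: 0.0395
grip_force: 51.0
```

```bash
python3 st.py
```

```text
[ 0.4348048  -0.15305425  0.08541661] 54.103077948578104 34.2
```

Emit:
{"api": "carry_out", "payload": {"series": [{"travel": [0,0,-1],"delta_rot": [0,0,0],"fingers": 1},{"travel": [0,0,-0.7],"delta_rot": [0,0,0],"fingers": 1},{"travel": [0,0,-0.4],"delta_rot": [0,0,0],"fingers": 1},{"travel": [0,0,-0.15],"delta_rot": [0,0,0],"fingers": 1},{"travel": [0,0,0],"delta_rot": [0,0,0],"fingers": 1}]}}

```text
clock: 34.83
tcp_pos: [0.4352, -0.1533, 0.0292]
orientation: [0.0, 0.309, 0.951, 0.0]
wrist_force: [-0.2, -0.5, -1.3]
finger_gap: 0.0393
grip_force: 51.0
```

Emit:
{"api": "carry_out", "payload": {"series": [{"travel": [0,0,-0.06],"delta_rot": [0,0,0],"fingers": 1},{"travel": [0,0,0],"delta_rot": [0,0,0],"fingers": 1}]}}

```text
clock: 35.08
tcp_pos: [0.4354, -0.1531, 0.0279]
orientation: [0.0, 0.308, 0.951, -0.0]
wrist_force: [-0.7, 0.6, -1.3]
finger_gap: 0.039
grip_force: 51.0
```

```bash
python3 - <<'E'
from h import *
d=save('scene','s7');t=save('top','t7')
a=cv2.resize(d['color'][170:270,220:330,::-1],None,fx=3.5,fy=3.5);b=cv2.resize(t['color'][165:265,325:435,::-1],None,fx=3.5,fy=3.5)
cv2.imwrite('pics/c7.png',np.hstack([a,b]))
E
```

```text
(no output)
```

View pics/c7.png

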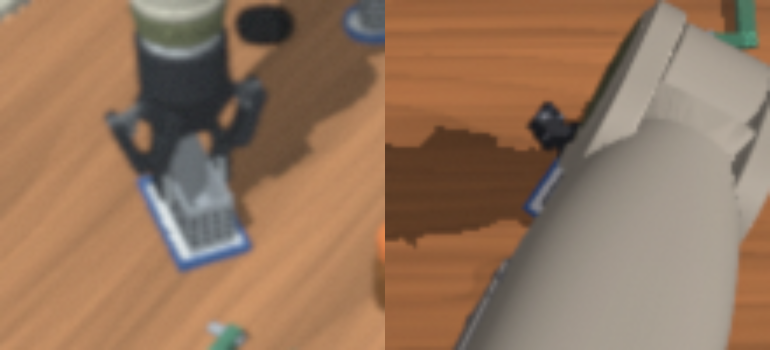

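The basket is within the oblong lip (scene about (275,232)). I'll lower another millimetre, release and retreat.

Emit:
{"api": "carry_out", "payload": {"series": [{"travel": [0,0,-0.05],"delta_rot": [0,0,0],"fingers": 1},{"travel": [0,0,0],"delta_rot": [0,0,0],"fingers": 1}]}}

```text
clock: 35.42
tcp_pos: [0.4355, -0.153, 0.0274]
orientation: [0.0, 0.308, 0.951, -0.0]
wrist_force: [-2.2, 1.5, 8.4]
finger_gap: 0.0388
grip_force: 52.1
```

Emit:
{"api": "carry_out", "payload": {"series": [{"travel": [0,0,0],"delta_rot": [0,0,0],"fingers": -1},{"travel": [0,0,0],"delta_rot": [0,0,0],"fingers": -1},{"travel": [0,0,0],"delta_rot": [0,0,0],"fingers": -1},{"travel": [0,0,0],"delta_rot": [0,0,0],"fingers": -1},{"travel": [0,0,0],"delta_rot": [0,0,0],"fingers": -1}]}}

```text
clock: 36.05
tcp_pos: [0.4351, -0.1529, 0.0263]
orientation: [-0.0, 0.308, 0.951, 0.0]
wrist_force: [0.1, -0.9, 0.3]
finger_gap: 0.0852
grip_force: 0.0
```

Emit:
{"api": "carry_out", "payload": {"series": [{"travel": [0,0,0.5],"delta_rot": [0,0,0],"fingers": -1},{"travel": [0,0,1],"delta_rot": [0,0,0],"fingers": -1},{"travel": [0,0,1],"delta_rot": [0,0,0],"fingers": -1},{"travel": [0,0,1],"delta_rot": [0,0,0],"fingers": -1},{"travel": [0,0,1],"delta_rot": [0,0,0],"fingers": -1}]}}

```text
clock: 36.67
tcp_pos: [0.4352, -0.153, 0.1406]
orientation: [0.0, 0.308, 0.951, -0.0]
wrist_force: [0.4, 0.1, -0.3]
finger_gap: 0.0856
grip_force: 0.0
```

Emit:
{"api": "carry_out", "payload": {"series": [{"travel": [0,-1,1],"delta_rot": [0,0,0],"fingers": -1},{"travel": [-0.3,-1,0.5],"delta_rot": [0,0,0],"fingers": -1},{"travel": [-0.3,-1,0],"delta_rot": [0,0,0],"fingers": -1},{"travel": [-0.3,-1,0],"delta_rot": [0,0,0],"fingers": -1},{"travel": [-0.3,-1,0],"delta_rot": [0,0,0],"fingers": -1}]}}

```text
clock: 37.3
tcp_pos: [0.4049, -0.2788, 0.1774]
orientation: [0.0, 0.308, 0.951, -0.0]
wrist_force: [1.2, 0.8, 1.0]
finger_gap: 0.0854
grip_force: 0.0
```

Emit:
{"api": "carry_out", "payload": {"series": [{"travel": [-0.3,-1,0],"delta_rot": [0,0,0],"fingers": -1},{"travel": [-0.3,-1,0],"delta_rot": [0,0,0],"fingers": -1},{"travel": [-0.3,-1,0],"delta_rot": [0,0,0],"fingers": -1},{"travel": [0,0,0],"delta_rot": [0,0,0],"fingers": -1},{"travel": [0,0,0],"delta_rot": [0,0,0],"fingers": -1}]}}

```text
clock: 37.92
tcp_pos: [0.3826, -0.3524, 0.1767]
orientation: [0.0, 0.308, 0.951, 0.0]
wrist_force: [-0.2, 0.3, -0.2]
finger_gap: 0.0857
grip_force: 0.0
```

```bash
python3 - <<'E'
from h import *
d=save('scene','s8');t=save('top','t8')
a=cv2.resize(d['color'][110:330,190:410,::-1],(390,390));b=cv2.resize(t['color'][110:310,220:500,::-1],(410,293))
cv2.imwrite('pics/c8.png',np.hstack([a,np.vstack([b,np.zeros((97,410,3),np.uint8)])]))
E
```

```text
(no output)
```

View pics/c8.png

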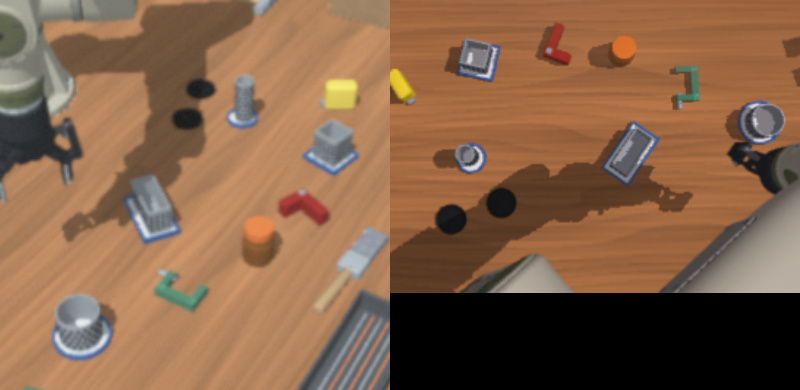

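All four parts stand upright in their trays, the jar (scene about (335,246)) has not moved, and the arm is clear.

```bash
python3 -c "
from workcell import env
print(env.hand_in())"
```

```text
the job is handed in; nothing more can be done
None
```

All four filter parts stand upright and released in their own trays, the jar and look-alikes were left untouched, and the job was handed in at about 38 s of the 102 s allowed.

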